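# Dispense a mandarin with a two-stage key and tip it into the bowl

### The job

Get the mandarin out of the fruit dispenser and into the blue bowl without touching the fruit: press the yellow key down to its first click and hold it there until the mandarin has rolled up to the green gate, then press the same key fully down so that it rolls into the scoop, and let the key go. Then press the scoop's black bar well down to tip the mandarin over the open edge into the bowl, and let the scoop swing back. Leave the bowl where it stands and do not disturb the jar, shaker or mug.

Things in the scene. Friction and masses are not known exactly. Their poses are not given: they have to be found in the camera images.
- dispenser: Fixed fruit dispenser, white and grey, about 330 mm wide (its y), 210 mm high. Origin on the worktop under the middle of the scoop's hinge; x away from the robot, y to its left (turned up to 0.18 rad about z), z up. Chute at x = 50 mm, 64 mm wide inside, walls 34 mm high; floor from y -227, z 167 mm down at 20 degrees to y -58, z 105 mm, over the scoop.
- key_collar (a point): Centre of the top of the fixed grey collar round the key, 138 mm above the worktop, on the key's vertical axis (dispenser x = -18, y = -150 mm). The yellow cap, a round button 36 mm across, is pressed straight down; its free top stands 28 to 36 mm above this point, differently at each start: find it by touch.
- key_half (a joint): First stage of the key, m: 0 free, 0.006 at the first click (soft: 1.6 N to start, 2.8 N at the click, about 1 N more while the fruit leans on the gate). Grows as the cap goes down. At the click the resistance steps up to about 9 N before it moves further, so a press of 4 to 7 N rests at the click.
- key_full (a joint): Second stage of the key, m: 0 up to the first click, 0.006 when fully down (cap 12 mm below its free height). Takes 9 N to start, 10 N at the end (or about 1 N more), then a hard stop. Both stages spring back when released.
- mandarin: Loose orange mandarin, 58 mm across, 53 mm high, about 0.09 kg, starting in the chute behind the blue gate. Its axes turn as it rolls.
- mandarin_center (a point): Centre of the mandarin.
- metering_bay (a point): Where the mandarin's centre lies when it rests against the green gate, between the two gates.
- scoop (a joint): Angle of the tipping scoop, rad: 0 at rest (floor sloping 0.17 down to the rear), 0.85 fully tipped to the robot. Hinge along the dispenser's y, 75 mm above its origin; the front edge at the hinge is open, 100 mm wide; the rear and both sides have lips; 108 mm deep. Falls back to 0 by its own weight (under 4 N at the tipping bar).
- tip_bar (a point): Middle of the scoop's black tipping bar: level, along the dispenser's y, 16 mm thick, 44 mm long, on a rod that points to the robot at the left of the scoop (y = 120 mm), 90 mm from the hinge axis. At rest 82 mm in front of the hinge, 113 mm high; pressed straight down 60 mm (0.7 rad) it tips the scoop, moving under 9 mm in x. The space above it is free.
- gates (a point): Middle of the chute floor half-way between the two blades that stand across the chute, over 30 mm high: blue about 37 mm up the slope, green 36 mm down it. Key free: both stand. Key at its first click: blue sunk, green stands. Key fully down: a blue blade stands again, green is sunk. So a quick press straight through does not let the fruit out.
- bowl: Loose blue bowl, 150 mm across, 50 mm high, standing in front of the scoop's open edge. Origin at the centre of its underside.
- honey_jar: Bystander: honey jar with orange lid, 58 x 58 x 118 mm, origin under its centre.
- salt_shaker: Bystander: salt shaker, 44 x 44 x 90 mm, origin under its centre.
- mug: Bystander: pale mug, 88 x 127 x 102 mm with its handle, origin at its underside.
Not all that is in view belongs to the job. What is shaped like the mandarin but pink, purple or turquoise is not meant.

How it is judged:
By the outcome, as a careful person would: the job done as asked, in the order asked, and still so for the second after the job is handed in, with the robot touching nothing.
It also fails if it takes over 45 s, if anything falls off the work surface, if the arm or the gripper's body presses on something with over 40 N, if the wrist force passes 120 N, or if a joint passes its speed limit or range.

### The arm

A 7-joint arm with a two-finger parallel gripper is mounted at the origin on a cart in front of the work surface, level with it; the furniture and walls round the work are solid. World frame = base frame: x ahead of the robot, y to its left, z up, the work surface at z = 0. Lengths are in m, angles in rad, forces in N, time in s.
With the tool pointing down it reaches from about 0.425 to 0.95 m from the base axis. Payload 4.7 kg.
Tool frame: the origin (TCP) lies at the very end of the fingers, on their centre line; the grasp point (between the pads) lies 19 mm behind it (arm.pinch_z is the distance from the TCP to the grasp point, in m); z points along the fingers, y is the line along which they close (so a half turn about z gives the same grasp; the last joint's range is limited). The gripper opens to 85 mm and grips with 20 to 120 N. Pads are 22 mm wide; open, the fingers measure 114 mm over their backs; the gripper's body (76 mm by 85 mm) begins 54 mm behind the grasp point. The pads swing forward as they close: fully open they stand 13 mm farther back than shut.
Start: joints at [1.12, 0.469, -0.049, 1.532, 0.024, 1.141, -0.082], TCP at [0.276, -0.616, 0.231] pointing down, gripper open.
Joint ranges: [-2.59, 2.59], [-0.33, 1.99], [-1.39, 1.29], [0.1, 2.45], [-1.04, 4.18], [0.21, 1.99], [-2.66, 2.66]. Speed limits (rad/s): [2.57, 2.57, 3.14, 3.14, 3.14, 3.14, 3.14].

### API

Orientations are given as [roll, pitch, yaw] about the fixed x, y, z axes, in that order (R = Rz(yaw) Ry(pitch) Rx(roll)).
In Python, from bench import get_obs, viewer, arm, look_for gives the robot as it stands.
- The arm moves only by the shell command python3 -m handwheel 'ROWS' [FORCE]. ROWS is JSON, a list of rows, each a list of 7 numbers: the shift along the tool's x, y, z in mm, then the turn, a rotation vector about the tool's x, y, z in degrees, then the opening, from 0 (shut) to 1 (fully open). In form: [[tx, ty, tz, wx, wy, wz, claw], ...]. A call has 1 to 12 rows; each row shifts and turns the commanded pose from where the row before left it, along the tool's axes as they then stand; what a row does not reach is not made up. A row lasts 1/8 s, in which the tool goes at most 62.5 mm and 10.7 degrees, less where a joint would pass 70% of its speed; a pose out of reach is approached as far as the arm can. A call with a gripper value outside its range is refused whole. The fingers move at their own pace and stop on an object; FORCE is the grip in N (left out, the last holds). Time passes only in rows, so rows that do not move let the fingers close. It gives the time, the measured TCP pose, the force, the opening and the grip force at its end, in the units of the state.
- get_obs(): the state, without advancing time (a new reading comes with each control period).
- viewer.snapshot(name): name is "scene" or "top" or "wrist"; returns (picture, depth): 420x560x3 uint8, red, green, blue; 420x560 float32, m along the optical axis (not along the pixel's ray), 0 where there is no reading.
- viewer.camera_params(name): a dict with "camera_matrix" (3x3 intrinsics, pixels), "rvec" (rotation vector, rad) and "tvec" (3), from world to camera coordinates, as OpenCV has them. Camera axes: x right, y down, z forward; pixel columns grow to the right and rows downward; lengths in m; the calibration is good to about 2 mm. A picture is of the moment at which its call begins: read the wrist's pose just before it. camera_params takes no time and is no camera call; for the wrist camera it gives the pose at the moment of the call.
- arm.job_done(): hands the job in; it is judged then, once.
Trained networks look in the newest picture that a camera, given by its name, has taken for a name from the list of things; names that differ only in an ending like _2 or _b are one class to them, and where a whole thing is asked for, a point or a joint stands for the part that bears it (a point fixed in the world has none). Each returns a list of dicts, best first, with "p" (0 to 1); they miss things now and then, are a little off and sometimes report something else, mostly with a low value. They report only what shows in the picture. A call takes as long as a camera call. They do not tell look-alikes from the thing itself.
- look_for(camera, target): "xyz" ([x, y, z] in m, in the coordinates of the camera as it stood for that picture, good to about 4 mm: the middle of the surface that is visible of it).
The state is a dict: "time": time; "joint_positions": joint angles; "dq": joint speeds; "effort": joint torques, N m; "position": TCP position; "ee_rot": TCP orientation; "force": force on the tool from outside, world axes, zero at the start; "moment": the same for the moment, N m; "grip_width": finger opening in m; "grip_force": force on a finger pad.
Only numpy, scipy, OpenCV 4.12 (cv2) and the standard library are available. Lean on these libraries where they do the work, as an engineer would, in place of code of your own. Each camera call takes 0.05 s, during which the arm holds its last target. There are 200 camera calls.

## Working session

There is one attempt and no reset: what is moved stays moved. The work goes in short steps, Python scripts to look and compute and a shell command to move; the robot and the scene stay as the last step left them, time stands still between calls to the robot, and variables do not carry over. Pictures are saved under pics/ and viewed, at most 10 in all, crops included, and the job is handed in when it is done.

```bash
mkdir -p pics
cat > h.py <<'E'
import numpy as np, cv2
from bench import get_obs, viewer, arm, look_for
from scipy.spatial.transform import Rotation as R
def w(cam,p):
    c=viewer.camera_params(cam); M=cv2.Rodrigues(np.array(c["rvec"],float))[0]
    return M.T@(np.array(p,float).ravel()-np.array(c["tvec"],float).ravel())
def snap(cam,name=None):
    im,d=viewer.snapshot(cam)
    if name: cv2.imwrite(f"pics/{name}.png",im[:,:,::-1])
    return im,d
def cloud(cam,d):
    c=viewer.camera_params(cam);K=np.array(c["camera_matrix"]);v,u=np.mgrid[:420,:560]
    P=np.stack([(u-K[0,2])*d/K[0,0],(v-K[1,2])*d/K[1,1],d],-1)
    M=cv2.Rodrigues(np.array(c["rvec"],float))[0]
    return (P-np.array(c["tvec"]).ravel())@M
E
python3 - <<'E'
from h import *
np.set_printoptions(precision=4,suppress=True)
for cam in("scene","top"):
    im,d=snap(cam,cam+"0"); 
    for t in("dispenser","key_collar","key_half","mandarin","tip_bar","gates","bowl","honey_jar","salt_shaker","mug","scoop"):
        print(cam,t,[(round(r["p"],2),w(cam,r["xyz"])) for r in look_for(cam,t)[:3]])
o=get_obs();print(o["time"],o["position"],o["ee_rot"],o["force"])
E
```

```text
scene dispenser [(0.89, array([ 0.5838, -0.0454,  0.0764])), (0.54, array([ 0.6039, -0.0711,  0.1946]))]
scene key_collar [(0.6, array([ 0.5808, -0.0465,  0.0775]))]
scene key_half []
scene mandarin [(0.86, array([ 0.4195, -0.0901,  0.0382])), (0.78, array([ 0.4439, -0.5148,  0.041 ])), (0.62, array([ 0.6066, -0.0668,  0.1972]))]
scene tip_bar [(0.88, array([0.5703, 0.1567, 0.0742]))]
scene gates [(0.91, array([ 0.5863, -0.0394,  0.0793]))]
scene bowl [(0.95, array([0.4682, 0.1152, 0.0322]))]
scene honey_jar [(0.92, array([ 0.4324, -0.3013,  0.086 ])), (0.51, array([0.5718, 0.1603, 0.0727])), (0.43, array([ 0.5382, -0.0506,  0.1675]))]
scene salt_shaker [(0.56, array([ 0.3873, -0.3734,  0.0484]))]
scene mug [(0.74, array([0.3638, 0.3997, 0.069 ]))]
scene scoop [(0.76, array([0.5765, 0.1615, 0.0751])), (0.2, array([ 0.5818, -0.0455,  0.0789]))]
top dispenser [(0.61, array([0.5882, 0.0278, 0.0753]))]
top key_collar [(0.91, array([0.5945, 0.0337, 0.0694])), (0.32, array([ 0.4405, -0.2919,  0.1176]))]
top key_half [(0.65, array([0.5933, 0.1306, 0.0696])), (0.55, array([ 0.5437, -0.0449,  0.1723]))]
top mandarin [(0.6, array([ 0.4245, -0.0779,  0.0481])), (0.51, array([ 0.6064, -0.0612,  0.1994]))]
top tip_bar [(0.75, array([0.5916, 0.1318, 0.067 ]))]
top gates [(0.74, array([0.5928, 0.0363, 0.0713])), (0.65, array([0.4687, 0.1015, 0.025 ]))]
top bowl [(0.97, array([0.4712, 0.1004, 0.0216]))]
top honey_jar [(0.94, array([ 0.4419, -0.2909,  0.1153]))]
top salt_shaker []
top mug []
top scoop [(0.84, array([0.5938, 0.1296, 0.0697]))]
1.2 [ 0.2764 -0.6158  0.2314] [ 3.1415 -0.0001  0.4218] [-0.778  -0.3596 -0.5327]
```

```bash
python3 -c "
import cv2,numpy as np
a=cv2.imread('pics/scene0.png');b=cv2.imread('pics/top0.png')
cv2.imwrite('pics/s.png',a);"
```

```text
(no output)
```

View pics/scene0.png

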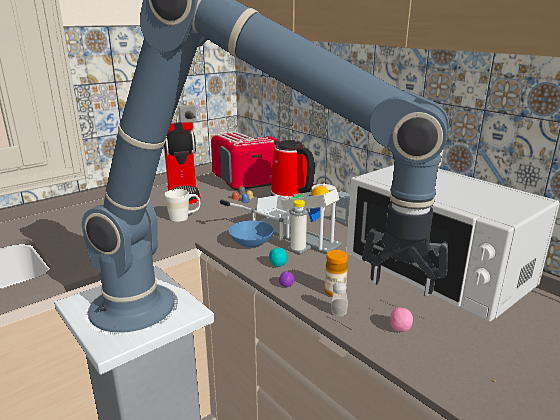

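View pics/top0.png

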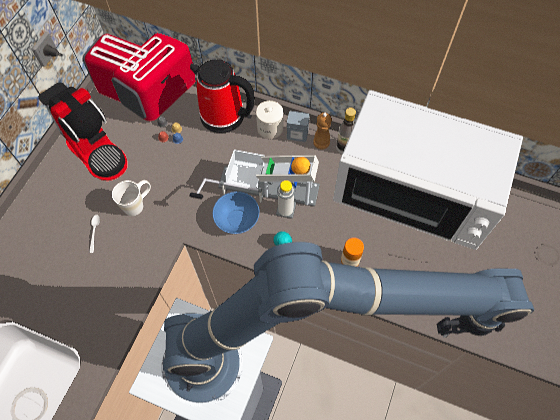

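The top view shows the mandarin in the chute at (300,165), the yellow cap at (286,186), the black bar at about (197,195), the bowl at (236,212) and the mug at (130,195). The jar is at (353,250), and a microwave stands right of the dispenser at about x=350. The scene view shows the same layout. Next I'll measure the cap and bar by colour and depth.

Run:
```python
from h import *
np.set_printoptions(precision=4,suppress=True)
for cam in("top","scene"):
    im,d=snap(cam); P=cloud(cam,d); I=im.astype(int); r,g,b=I[...,0],I[...,1],I[...,2]
    box=(P[...,0]>.4)&(P[...,0]<.75)&(P[...,1]>-.25)&(P[...,1]<.35)&(d>0)
    ms={"yel":(r>150)&(g>140)&(b<90),"blk":(r<60)&(g<60)&(b<60)&(P[...,2]>.085)&(P[...,2]<.14)&(P[...,1]>.1),"ora":(r>190)&(g>90)&(g<170)&(b<90),"green":(g>r+60)&(g>b+60),"blue":(b>r+60)&(P[...,2]>.08)}
    for n,m in ms.items():
        m=m&box; q=P[m]
        if len(q): print(cam,n,len(q),"med",np.median(q,0),"min",q.min(0),"max",q.max(0), np.argwhere(m).mean(0))
    if cam=="top":
        q=P[box&(P[...,2]>.06)]; print("top-structure bbox",q.min(0),q.max(0))
        m=box&(abs(P[...,2]-.138)<.006); print("z138",P[m].mean(0),m.sum())
        cv2.imwrite("pics/topc.png",cv2.resize(im[130:240,170:340,::-1],None,fx=4.5,fy=4.5,interpolation=cv2.INTER_CUBIC))
```

```text
top yel 261 med [ 0.6032 -0.0594  0.1931] min [ 0.5276 -0.088   0.0106] max [0.6508 0.0087 0.2117] [172.4674 296.0805]
top blk 51 med [0.4372 0.2116 0.1193] min [0.4289 0.1926 0.1106] max [0.4491 0.2322 0.1268] [195.1961 196.1176]
top ora 83 med [ 0.6045 -0.0588  0.1992] min [ 0.5278 -0.0851  0.0106] max [0.6508 0.0087 0.2106] [165.0723 298.7108]
top green 58 med [0.606  0.0354 0.1434] min [0.574  0.0287 0.1243] max [0.6343 0.0444 0.1523] [165.6207 269.2586]
top blue 51 med [ 0.5991 -0.0379  0.1693] min [ 0.5818 -0.0576  0.0913] max [ 0.6451 -0.0238  0.1808] [172.3137 291.8039]
top-structure bbox [ 0.4175 -0.25    0.06  ] [0.75   0.3499 0.8933]
z138 [ 0.5963 -0.0197  0.138 ] 388
scene yel 150 med [ 0.5981 -0.0625  0.1922] min [ 0.5268 -0.0864  0.1549] max [ 0.6342 -0.0256  0.2091] [195.5533 311.58  ]
scene blk 35 med [0.4334 0.2071 0.1148] min [0.427  0.1903 0.1082] max [0.4458 0.2321 0.1214] [202.6571 224.3143]
scene ora 30 med [ 0.601  -0.0677  0.1983] min [ 0.5944 -0.1647 -0.0012] max [ 0.6461 -0.0555  0.2068] [192.5333 318.1667]
scene green 21 med [0.6129 0.0366 0.1462] min [0.5755 0.0323 0.1407] max [0.6299 0.044  0.1506] [196.0476 296.8571]
scene blue 135 med [ 0.6083 -0.0487  0.1128] min [ 0.5829 -0.0581  0.0941] max [0.6403 0.0421 0.1766] [211.5407 312.4741]
```

View pics/topc.png

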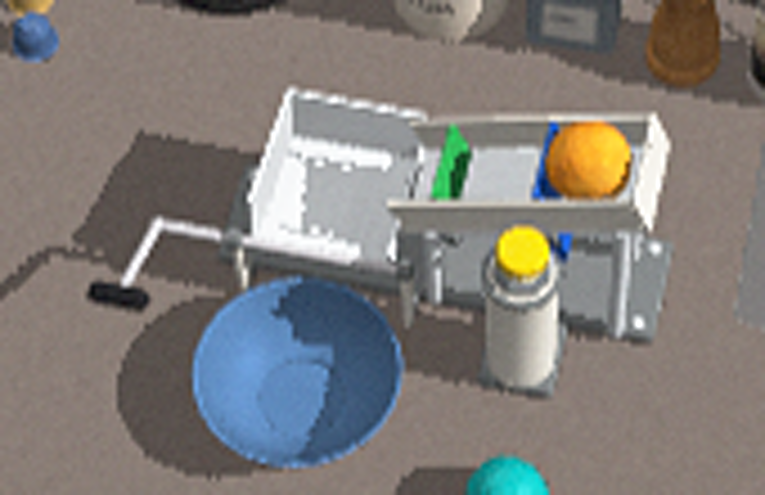

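The crop shows the cap at (522,250), the black bar at (118,296), the green gate at (452,165), and the mandarin behind the blue gate at (590,160). The bowl stands in front of the scoop.

Run:
```python
from h import *
np.set_printoptions(precision=4,suppress=True)
C=[];B=[]
for cam in("top","scene"):
    im,d=snap(cam); P=cloud(cam,d); I=im.astype(int); r,g,b=I[...,0],I[...,1],I[...,2]
    m=(r>150)&(g>140)&(b<90)&(P[...,0]<.565)&(P[...,0]>.5)&(P[...,2]>.14)&(abs(P[...,1]+.06)<.06)
    q=P[m];zt=np.percentile(q[:,2],85);t=q[q[:,2]>zt-.006]
    print(cam,len(q),zt,"mid top",(t.min(0)+t.max(0))/2,t.mean(0),np.ptp(t,axis=0))
    # bounding column of pixels & cap centre by ray at zt
    C.append(cv2.minEnclosingCircle(t[:,:2].astype(np.float32)))
    m=(r<60)&(g<60)&(b<60)&(P[...,2]>.085)&(P[...,2]<.14)&(P[...,1]>.15)&(P[...,0]<.5)
    q=P[m].astype(np.float32); B.append(q.mean(0)); print(C[-1],B[-1],cv2.minAreaRect(q[:,:2]))
    c=np.array(C[-1][0]);v=(q.min(0)+q.max(0))[:2]/2-c; a=np.arctan2(v[1],v[0])-np.arctan2(.270,-.064)
    Rm=np.array([[np.cos(a),-np.sin(a)],[np.sin(a),np.cos(a)]]);print("yaw",a,np.linalg.norm(v),"origin",c-Rm@[-.018,-.150], "bar",c+Rm@[-.064,.270])
o=get_obs();print(o["time"],o["position"],o["ee_rot"],o["grip_width"],o["force"])
```

```text
top 96 0.172519545881825 mid top [ 0.545  -0.0434  0.1712] [ 0.5435 -0.043   0.1703] [0.0329 0.0356 0.0093]Traceback (most recent call last):
  File "<stdin>", line 12, in <module>
cv2.error: OpenCV(4.12.0) /io/opencv/modules/imgproc/src/convhull.cpp:143: error: (-215:Assertion failed) total >= 0 && (depth == CV_32F || depth == CV_32S) in function 'convexHull'
```

```bash
cat >> h.py <<'E'
def to(x,y,z,yaw=None):
    o=get_obs(); Rm=R.from_euler("xyz",o["ee_rot"])
    G=R.from_euler("xyz",[np.pi,0,yaw if yaw is not None else o["ee_rot"][2]])
    print("t",o["time"],"pos",np.round(o["position"],4),"rpy",np.round(o["ee_rot"],4),"F",np.round(o["force"],2),"gw",o["grip_width"])
    print("turn(tool,deg)",np.round((Rm.inv()*G).as_rotvec(degrees=True),2),"shift after turn mm",np.round(G.inv().apply(np.array([x,y,z])-o["position"])*1000,1))
E
python3 - <<'E'
from h import *
np.set_printoptions(precision=4,suppress=True)
im,d=snap("top");P=cloud("top",d);m=(d>0)&(P[...,1]<-.12)&(P[...,1]>-.7)&(P[...,2]>.15)&(P[...,2]<.4)&(P[...,0]>.47)
for y in np.arange(-.7,-.1,.05):
    q=P[m&(abs(P[...,1]-y)<.025)]
    if len(q): print(round(y,2),q[:,0].min(),q[:,2].max())
I=im.astype(int);r,g,b=I[...,0],I[...,1],I[...,2]
k=(r<60)&(g<60)&(b<60)&(P[...,2]>.085)&(P[...,2]<.14)&(P[...,1]>.15)&(P[...,0]<.5)
q=np.ascontiguousarray(P[k],np.float32);print("bar",q.mean(0),cv2.minAreaRect(np.ascontiguousarray(q[:,:2])))
to(.5445,-.0432,.215,.165)
E
```

```text
-0.7 0.9247492129733978 0.22992675670159976
-0.65 0.6213694308408365 0.2722236279415741
-0.6 0.5997827621050131 0.273496745035705
-0.55 0.6197773383435369 0.27404957432753546
-0.5 0.6197851399325014 0.27537240128520124
-0.45 0.6196276861495235 0.27275792767491636
-0.4 0.6204761173439288 0.2764668808056213
-0.35 0.620489268965842 0.27859768767121595
-0.3 0.6206259243672404 0.2726035536816986
-0.25 0.6179425553791494 0.27304016660822944
-0.2 0.6205057950345808 0.2723725446288876
-0.15 0.6280460013828296 0.2647545988303699
bar [0.4254 0.318  0.1189] ((0.4472687840461731, 0.5225628614425659), (0.10895255208015442, 0.6522679328918457), 6.951302528381348)
t 1.4 pos [ 0.2764 -0.6158  0.2313] rpy [ 3.1415 -0.      0.4218] F [ 0.39 -0.52 -0.18] gw 0.08572469331052315
turn(tool,deg) [ 0.   -0.   14.71] shift after turn mm [ 358.5 -520.8   16.3]
```

```bash
python3 -m handwheel '[[0,0,-15,0,0,7.4,0],[0,0,-15,0,0,7.3,0],[30,-44,0,0,0,0,0],[32,-46,0,0,0,0,0],[32,-46,0,0,0,0,0],[32,-46,0,0,0,0,0],[32,-46,0,0,0,0,0],[32,-46,0,0,0,0,0],[32,-46,0,0,0,0,0],[32,-46,0,0,0,0,0],[32,-46,0,0,0,0,0],[20,-30,0,0,0,0,0]]' 60; python3 -c "
from h import *
to(.5445,-.0432,.18,.165)"
```

```text
time: 2.9
position: [0.5065, -0.1265, 0.2617]
ee_rot: [-3.141, -0.001, 0.169]
force: [0.1, -0.9, 0.3]
grip_width: 0.0
grip_force: 0.0
t 2.9 pos [ 0.5065 -0.1265  0.2617] rpy [-3.1414e+00 -1.2000e-03  1.6850e-01] F [ 0.08 -0.93  0.3 ] gw 1.853533261885412e-05
turn(tool,deg) [-0.01 -0.07  0.2 ] shift after turn mm [ 51.1 -75.9  81.7]
```

```bash
python3 -m handwheel '[[26,-38,0,0,0,0,0],[25,-38,10,0,0,0,0],[0,0,30,0,0,0,0],[0,0,0,0,0,0,0]]'
python3 - <<'E'
from h import *
np.set_printoptions(precision=4,suppress=True)
to(.5445,-.0432,.18,.165)
for cam in("wrist","scene"):
    im,d=snap(cam,cam+"1"); P=cloud(cam,d); I=im.astype(int); r,g,b=I[...,0],I[...,1],I[...,2]
    m=(r>140)&(g>130)&(b<90)&(P[...,0]<.575)&(P[...,0]>.5)&(P[...,2]>.14)&(P[...,2]<.18)&(abs(P[...,1]+.05)<.05)
    q=P[m]; 
    if len(q): print(cam,len(q),q.min(0),q.max(0),q.mean(0))
a=cv2.imread("pics/wrist1.png");b=cv2.imread("pics/scene1.png")[150:270,190:350]
cv2.imwrite("pics/c1.png",np.hstack([cv2.resize(a,(400,300)),cv2.resize(b,(400,300))]))
E
```

```text
time: 3.4
position: [0.5418, -0.0459, 0.2195]
ee_rot: [-3.141, 0.005, 0.166]
force: [0.5, -0.7, -0.1]
grip_width: -0.0004
grip_force: 0.0
t 3.4 pos [ 0.5418 -0.0459  0.2195] rpy [-3.1408  0.0047  0.1662] F [ 0.48 -0.73 -0.08] gw -0.00043143679505094147
turn(tool,deg) [-0.05  0.27  0.07] shift after turn mm [ 3.1 -2.3 39.5]
wrist 239 [ 0.5312 -0.0544  0.1611] [ 0.5661 -0.0263  0.172 ] [ 0.5568 -0.0358  0.1681]
scene 66 [ 0.5254 -0.0596  0.1548] [ 0.5592 -0.0286  0.1715] [ 0.5408 -0.049   0.1658]
```

View pics/c1.png

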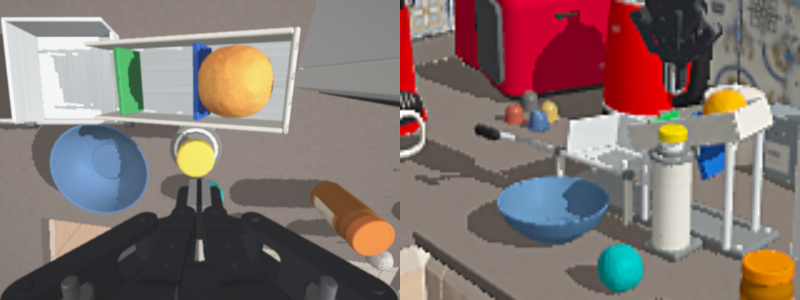

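The wrist half shows the cap at (195,152) just ahead of the fingertips at (207,185), with the mandarin behind the blue gate. I'll descend onto the cap.

```bash
python3 -m handwheel '[[4,-3,15,0,0,0,0],[0,0,15,0,0,0,0],[0,0,5,0,0,0,0],[0,0,0,0,0,0,0]]'; python3 -c "
from h import *
to(.546,-.0425,.174,.165)"
```

```text
time: 4.0
position: [0.5465, -0.0427, 0.1857]
ee_rot: [-3.141, 0.001, 0.165]
force: [0.6, -0.3, -0.6]
grip_width: -0.0001
grip_force: 0.0
t 4.0 pos [ 0.5465 -0.0427  0.1857] rpy [-3.1414e+00  1.1000e-03  1.6500e-01] F [ 0.56 -0.26 -0.62] gw -9.017774496172661e-05
turn(tool,deg) [-0.01  0.06  0.  ] shift after turn mm [-0.4 -0.3 11.7]
```

```bash
for i in 1 2; do :; done; python3 -m handwheel '[[0,0,4,0,0,0,0],[0,0,4,0,0,0,0],[0,0,3,0,0,0,0],[0,0,0,0,0,0,0]]'
```

```text
time: 4.5
position: [0.5466, -0.0426, 0.1751]
ee_rot: [-3.142, 0.0, 0.165]
force: [0.0, -0.0, 0.7]
grip_width: -0.0001
grip_force: 0.0
```

```bash
python3 -m handwheel '[[0,0,2,0,0,0,0],[0,0,0,0,0,0,0]]'; python3 -m handwheel '[[0,0,1,0,0,0,0],[0,0,0,0,0,0,0]]';python3 -m handwheel '[[0,0,1,0,0,0,0],[0,0,0,0,0,0,0]]'
```

```text
time: 4.75
position: [0.5467, -0.0426, 0.1732]
ee_rot: [3.142, 0.0, 0.165]
force: [0.0, 0.8, 0.0]
grip_width: -0.0001
grip_force: 0.0
time: 5.0
position: [0.5468, -0.0426, 0.1723]
ee_rot: [3.142, 0.0, 0.165]
force: [0.5, -0.3, -0.7]
grip_width: -0.0003
grip_force: 0.0
time: 5.25
position: [0.5467, -0.0426, 0.1712]
ee_rot: [3.142, 0.0, 0.165]
force: [-0.9, -0.6, 0.4]
grip_width: 0.0
grip_force: 0.0
```

```bash
for i in 1; do python3 -m handwheel '[[0,0,1,0,0,0,0],[0,0,0,0,0,0,0]]' | sed -n '2p;4p'; python3 -m handwheel '[[0,0,1,0,0,0,0],[0,0,0,0,0,0,0]]'| sed -n '2p;4p';python3 -m handwheel '[[0,0,1,0,0,0,0],[0,0,0,0,0,0,0]]'| sed -n '2p;4p'; done
```

```text
position: [0.5469, -0.0425, 0.1703]
force: [-0.0, 0.1, 0.5]
position: [0.5469, -0.0425, 0.1694]
force: [0.4, 0.2, 2.0]
position: [0.5468, -0.0426, 0.1682]
force: [0.4, -1.4, 0.2]
```

```bash
python3 -m handwheel '[[0,0,1,0,0,0,0],[0,0,0,0,0,0,0]]' | sed -n '2p;4p'; python3 -m handwheel '[[0,0,0,0,0,0,0]]' | sed -n '4p'; python3 -m handwheel '[[0,0,1,0,0,0,0],[0,0,0,0,0,0,0]]'| sed -n '2p;4p';python3 -m handwheel '[[0,0,0,0,0,0,0]]' | sed -n '4p'
```

```text
position: [0.5465, -0.0426, 0.167]
force: [0.0, -0.7, -0.2]
force: [-0.5, 0.1, 3.9]
position: [0.5468, -0.0425, 0.1664]
force: [-0.4, -0.4, 1.7]
force: [1.2, 0.6, 1.3]
```

```bash
python3 -m handwheel '[[0,0,1,0,0,0,0]]' | sed -n '2p;4p'; python3 -m handwheel '[[0,0,0,0,0,0,0]]' | sed -n '4p'; python3 -m handwheel '[[0,0,1,0,0,0,0]]'| sed -n '2p;4p';python3 -m handwheel '[[0,0,0,0,0,0,0]]' | sed -n '4p'; python3 -m handwheel '[[0,0,1,0,0,0,0]]'| sed -n '2p;4p';python3 -m handwheel '[[0,0,0,0,0,0,0]]' | sed -n '4p'
```

```text
position: [0.5469, -0.0425, 0.1654]
force: [-0.2, -0.6, 1.9]
force: [-0.5, 0.7, 1.9]
position: [0.5469, -0.0426, 0.1644]
force: [-1.1, -0.7, 3.4]
force: [-0.7, 0.2, 2.9]
position: [0.5469, -0.0425, 0.1641]
force: [-3.0, -0.4, 9.2]
force: [-2.4, -0.0, 7.2]
```

```bash
python3 -m handwheel '[[0,0,-0.3,0,0,0,0]]' | sed -n '2p;4p'; python3 -m handwheel '[[0,0,0,0,0,0,0],[0,0,0,0,0,0,0]]' | sed -n '2p;4p'
python3 - <<'E'
from h import *
im,d=snap("wrist","wrist2")
print(get_obs()["time"],[(r["p"],w("wrist",r["xyz"])) for r in look_for("wrist","mandarin")])
cv2.imwrite("pics/c2.png",cv2.imread("pics/wrist2.png")[:260])
E
```

```text
position: [0.5469, -0.0425, 0.1643]
force: [-1.3, -0.5, 6.1]
position: [0.5469, -0.0425, 0.1643]
force: [-1.4, 0.5, 6.1]
7.925 [(0.49, array([ 0.39470557, -0.18177391,  0.03168608]))]
```

View pics/c2.png

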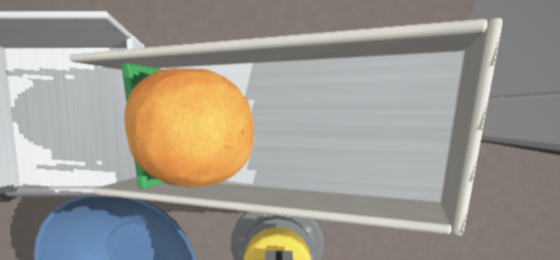

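The wrist crop shows the mandarin at (190,128) resting against the green gate, with the blue blade down. Now I'll press fully.

```bash
python3 -m handwheel '[[0,0,0,0,0,0,0],[0,0,0,0,0,0,0],[0,0,2.5,0,0,0,0],[0,0,2.5,0,0,0,0],[0,0,2,0,0,0,0],[0,0,0,0,0,0,0]]' | sed -n '2p;4p'
python3 - <<'E'
from h import *
im,d=snap("wrist","wrist3")
cv2.imwrite("pics/c3.png",cv2.imread("pics/wrist3.png")[:260])
E
```

```text
position: [0.547, -0.0425, 0.1582]
force: [-3.6, -0.3, 11.6]
```

View pics/c3.png

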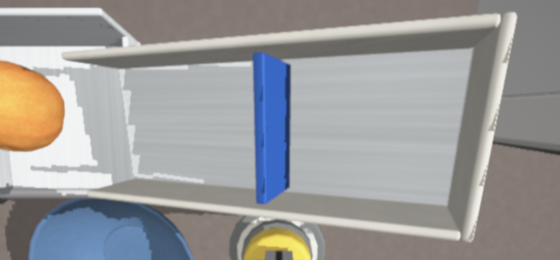

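The mandarin is in the scoop at (25,108), the green gate is down and a blue blade stands. I'll press a touch further to be sure of the stop, then release and rise.

```bash
python3 -m handwheel '[[0,0,0.7,0,0,0,0],[0,0,0,0,0,0,0]]' | sed -n '2p;4p';python3 -m handwheel '[[0,0,-6,0,0,0,0],[0,0,-10,0,0,0,0],[0,0,-25,0,0,0,0],[0,0,-20,0,0,0,0],[0,0,0,0,0,0,0]]' | sed -n '1,4p'
python3 - <<'E'
from h import *
np.set_printoptions(precision=4,suppress=True)
to(.437,.2122,.17,.165)
for cam in("scene","top"):
    im,d=snap(cam,cam+"4"); P=cloud(cam,d); I=im.astype(int); r,g,b=I[...,0],I[...,1],I[...,2]
    k=(r<60)&(g<60)&(b<60)&(P[...,2]>.085)&(P[...,2]<.14)&(P[...,1]>.17)&(P[...,1]<.25)&(P[...,0]<.46)&(P[...,0]>.41)
    q=P[k]; print(cam,len(q),q.mean(0),q.min(0),q.max(0))
    print([(r["p"],w(cam,r["xyz"])) for r in look_for(cam,"mandarin")],[(r["p"],w(cam,r["xyz"])) for r in look_for(cam,"bowl")])
E
```

```text
position: [0.547, -0.0426, 0.1581]
force: [-5.7, -0.9, 15.4]
time: 9.65
position: [0.5477, -0.0425, 0.2181]
ee_rot: [3.141, -0.003, 0.165]
force: [0.5, -0.3, -0.5]
t 9.65 pos [ 0.5477 -0.0425  0.2181] rpy [ 3.1408 -0.0031  0.1652] F [ 0.45 -0.3  -0.55] gw -0.0002290766214841772
turn(tool,deg) [ 0.04 -0.18  0.01] shift after turn mm [ -67.3 -269.5   48.1]
scene 35 [0.4336 0.2077 0.1149] [0.427  0.1894 0.1078] [0.4431 0.2319 0.1205]
[(0.75, array([ 0.4166, -0.0889,  0.0368])), (0.7, array([0.5986, 0.1317, 0.0919])), (0.64, array([ 0.443 , -0.5162,  0.0396])), (0.62, array([ 0.3613, -0.1922,  0.029 ]))] [(0.69, array([0.4708, 0.1149, 0.0332])), (0.55, array([ 0.5832, -0.0446,  0.0827]))]<stdin>:7: RuntimeWarning: Mean of empty slice.
  ret = um.true_divide(
Traceback (most recent call last):
ValueError: zero-size array to reduction operation minimum which has no identity
```

```bash
python3 -m handwheel '[[-12,-45,0,0,0,0,0],[-12,-45,0,0,0,0,0],[-12,-45,0,0,0,0,0],[-12,-45,0,0,0,0,0],[-12,-45,0,0,0,0,0],[-11,-44,10,0,0,0,0],[0,0,30,0,0,0,0],[0,0,10,0,0,0,0],[0,0,0,0,0,0,0]]'
python3 - <<'E'
from h import *
to(.4335,.2115,.12,.165)
snap("wrist","wrist5");snap("top","top5");a=cv2.imread("pics/wrist5.png");b=cv2.imread("pics/top5.png")[130:250,170:330]
cv2.imwrite("pics/c5.png",np.hstack([cv2.resize(a,(400,300)),cv2.resize(b,(400,300))]))
E
```

```text
time: 10.98
position: [0.4323, 0.2102, 0.1661]
ee_rot: [3.141, 0.002, 0.164]
force: [0.2, 0.7, -0.1]
grip_width: 0.0
grip_force: 0.0
t 10.975 pos [0.4323 0.2102 0.1661] rpy [3.1409e+00 2.2000e-03 1.6410e-01] F [ 0.2   0.72 -0.1 ] gw 1.923192716927617e-05
turn(tool,deg) [ 0.04  0.13 -0.05] shift after turn mm [ 1.4 -1.1 46.1]
```

View pics/c5.png

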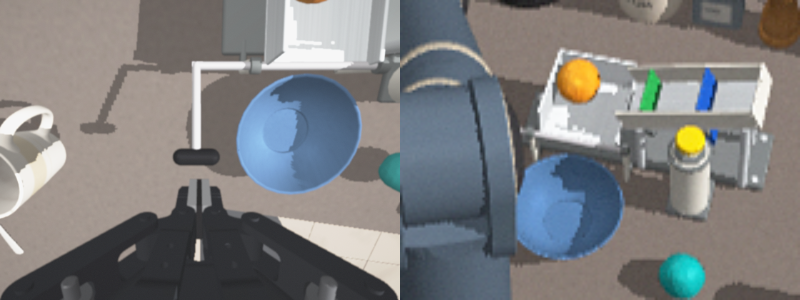

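The wrist half shows the shut fingertips in line with the black bar at (196,157). The top half shows the mandarin lying in the scoop and the bowl in front of it. Now I'll press the bar down about 60 mm.

```bash
python3 -m handwheel '[[1,-1,25,0,0,0,0],[0,0,18,0,0,0,0],[0,0,10,0,0,0,0],[0,0,10,0,0,0,0],[0,0,10,0,0,0,0],[0,0,10,0,0,0,0],[0,0,10,0,0,0,0],[0,0,8,0,0,0,0],[0,0,5,0,0,0,0],[0,0,0,0,0,0,0],[0,0,0,0,0,0,0]]'
python3 - <<'E'
from h import *
to(.4335,.2115,.16,.165)
snap("wrist","wrist6");snap("top","top6");a=cv2.imread("pics/wrist6.png");b=cv2.imread("pics/top6.png")[130:250,170:330]
cv2.imwrite("pics/c6.png",np.hstack([cv2.resize(a,(400,300)),cv2.resize(b,(400,300))]))
E
```

```text
time: 12.45
position: [0.4339, 0.2124, 0.0612]
ee_rot: [-3.141, -0.001, 0.165]
force: [0.6, 0.2, 1.4]
grip_width: -0.0001
grip_force: 0.8
t 12.45 pos [0.4339 0.2124 0.0612] rpy [-3.1414e+00 -1.2000e-03  1.6510e-01] F [0.6  0.22 1.38] gw -8.537348878339219e-05
turn(tool,deg) [-0.01 -0.07  0.01] shift after turn mm [ -0.6   0.8 -98.8]
```

View pics/c6.png

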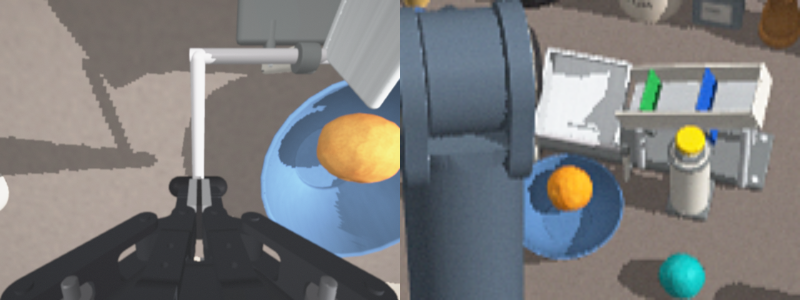

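The mandarin is in the bowl: wrist half (360,148), top half (570,188). Now I'll let the scoop swing back gently and retreat straight up.

```bash
python3 -m handwheel '[[0,0,-8,0,0,0,0],[0,0,-12,0,0,0,0],[0,0,-12,0,0,0,0],[0,0,-12,0,0,0,0],[0,0,-12,0,0,0,0],[0,0,-15,0,0,0,0],[0,0,-30,0,0,0,0],[0,0,-30,0,0,0,0],[0,0,0,0,0,0,0],[0,0,0,0,0,0,0]]'
python3 - <<'E'
from h import *
np.set_printoptions(precision=4,suppress=True)
a=snap("wrist","wrist7")[0][:,:,::-1];b=snap("scene","scene7")[0][150:330,150:420,::-1]
for t in("bowl","honey_jar","salt_shaker","mug"): print(t,[(r["p"],w("scene",r["xyz"])) for r in look_for("scene",t)[:2]])
cv2.imwrite("pics/c7.png",np.hstack([cv2.resize(a,(400,300)),cv2.resize(b,(400,300))]))
E
```

```text
time: 13.8
position: [0.4327, 0.2118, 0.1915]
ee_rot: [3.141, 0.001, 0.165]
force: [-1.1, -0.5, -0.0]
grip_width: -0.0002
grip_force: 0.0
bowl [(0.36, array([ 0.432 , -0.2982,  0.0878]))]
honey_jar [(0.71, array([ 0.5845, -0.045 ,  0.0821])), (0.67, array([ 0.4336, -0.3003,  0.0873]))]
salt_shaker [(0.56, array([ 0.389 , -0.3708,  0.0516]))]
mug []
```

View pics/c7.png

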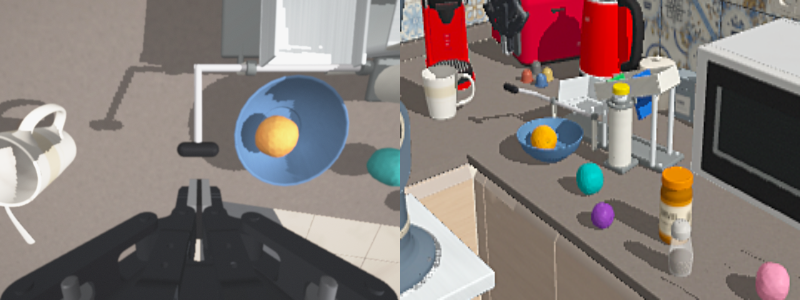

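The scoop is back at rest, the mandarin lies in the bowl at (277,136) in the wrist half, and the jar, shaker and mug are untouched. I'll let it settle and hand in.

```bash
python3 -m handwheel '[[0,0,-10,0,0,0,0],[0,0,0,0,0,0,0],[0,0,0,0,0,0,0],[0,0,0,0,0,0,0],[0,0,0,0,0,0,0],[0,0,0,0,0,0,0],[0,0,0,0,0,0,0],[0,0,0,0,0,0,0],[0,0,0,0,0,0,0],[0,0,0,0,0,0,0]]' | head -2; python3 -c "
from bench import arm
print(arm.job_done())"
```

```text
time: 15.35
position: [0.4333, 0.2123, 0.2019]
the job is handed in; nothing more can be done
None
```

The mandarin is in the blue bowl, the key is released, the scoop is back at rest, and the job was handed in at about 15 s of the 45 s allowed; in the last pictures the jar, shaker and mug look undisturbed and the bowl about where it was, though I didn't measure its final position.

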